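Put the glasses case away in the drawer

TASK

Tidy the reading corner: pick up the closed glasses case, lay it flat (do not drop it) on the floor of the open drawer of the little wooden chest and let go of it, then push the drawer fully shut.

Things in the scene. Friction and masses are not known exactly. Their poses are not given: they have to be found in the camera images.
- glasses_case: Closed hard spectacle case, dark brown oblong with rounded edges: 150 mm long (its x), 50 wide (its y), 36 high, about 0.14 kg; to be taken across the 50 mm. Origin: centre of its underside. Lies flat on the table right of the chest, long axis within 20 deg of world x, in a row with a thin black remote (165 x 42 x 18 mm) and a cream pocket book (110 x 70 x 22 mm), in any order.
- drawer_floor (a point): Centre of the drawer's inner floor, 22 mm above the table; moves with the drawer. x points the way it shuts, z up. Inside: x -107 to 107 mm, y -99 to 99; walls 46 mm high, front panel's top 58 mm above this floor. With the drawer open by q, only x from -107 mm to q - 113 mm is open from above: room for the case laid across (its length along y). The chest, 92 mm high, roofs the rest.
- drawer_pull (a point): Middle of the outer face of the wooden pull on the drawer's front, 64 mm above the table; moves with the drawer, axes as drawer_floor. The pull is a bar 80 mm wide (y), 14 mm tall, standing 18 mm out of the front panel; this point is 146.5 mm before drawer_floor along x. The front panel is 234 mm wide, from 12 to 80 mm above the table. Pushing here along +x shuts the drawer.
- drawer (a joint): How far the drawer of the pale wooden chest (240 mm wide, 260 deep, 92 high, fixed to the table) is open, in m: 0 fully shut, 0.182 fully out; starts 0.16 to 0.18. It slides along its x with about 1 N of friction and light damping (4 N per m/s), stays where left, and stops hard against the chest when shut.
Mind the look-alikes: they are no part of the job. What is meant by the glasses_case is not blue or orange, and is the larger of those in its own colour.

How it is judged:
By the outcome, as a careful person would: the job done as asked, in the order asked, and still so for the second after the job is handed in, with the robot touching nothing.
It also fails if it takes over 54 s, if anything falls off the work surface, if the arm or the gripper's body presses on something with over 40 N, if the wrist force passes 120 N, or if a joint passes its speed limit or range.

ROBOT

A 6-joint arm with a two-finger parallel gripper is mounted at the origin on the work surface. World frame = base frame: x ahead of the robot, y to its left, z up, the work surface at z = 0. Lengths are in m, angles in rad, forces in N, time in s.
With the tool pointing down it reaches from about 0.3 to 0.875 m from the base axis. Payload 6.4 kg.
Tool frame: the origin (TCP) lies at the very end of the fingers, on their centre line; the grasp point (between the pads) lies 19 mm behind it; z points along the fingers, y is the direction in which the jaws open and shut (so a half turn about z gives the same grasp; the last joint's range is limited). The gripper opens to 85 mm and grips with 20 to 120 N. Pads are 22 mm wide; open, the fingers measure 114 mm over their backs; the gripper's body (76 mm by 85 mm) begins 54 mm behind the grasp point. The pads swing forward as they close: fully open they stand 13 mm farther back than shut.
Start: joints at [0.926, 0.181, 1.607, -0, 1.354, -0.206], TCP at [0.244, 0.521, 0.231] pointing down, gripper open.
Joint ranges: [-2.99, 2.99], [-0.89, 2.07], [0.3, 2.58], [-1.14, 4.28], [0, 2.63], [-3.12, 3.12]. Speed limits (rad/s): [2.57, 2.57, 3.01, 3.14, 3.14, 3.14].

INTERFACE

Orientations are given as a 3x3 rotation matrix whose columns are the frame's x, y, z axes.
In Python, from workcell import bot gives the robot as it stands.
- The arm moves only by the tool send_rows, never from a script. Its argument "commands" is one flat list of numbers, 7 for each row, row after row: the shift along the tool's x, y, z in units of 50 mm (1.0 is 50 mm), then the turn, a rotation vector about the tool's x, y, z in units of 6 degrees (1.0 is 6 degrees), then the opening, from 0 (shut) to 1 (fully open). In form: [x, y, z, ax, ay, az, hand, x, y, z, ax, ay, az, hand, ...]. A call has 1 to 10 rows; each row is the pose to reach, as a shift and turn from the pose commanded when the call began, along the tool's axes at that moment; what a row does not reach only later rows make up. A row lasts 1/8 s, in which the tool goes at most 62.5 mm and 10.7 degrees, less where a joint would pass 70% of its speed; a pose out of reach is approached as far as the arm can. A call with a gripper value outside its range is refused whole. The fingers move at their own pace and stop on an object; "grip_force" is the grip in N (left out, the last holds). Time passes only in rows, so rows that repeat a pose let the fingers close. It gives the time, the measured TCP pose, the force and the opening at its end, in the units of the state.
- bot.read_state(): the state, without advancing time (a new reading comes with each control period).
- bot.read_camera(name): name is "side" or "top" or "wrist"; returns a dict with "pixels" (384x512x3 uint8, red, green, blue), "z_map" (384x512 float32, m along the optical axis (not along the pixel's ray), 0 where there is no reading), "camera_matrix" (3x3 intrinsics, pixels), "R" (3x3) and "t" (3): a world point X has camera coordinates R X + t; the wrist camera has in their place "T_tool_cam" (4x4, takes a point from camera to tool coordinates, whose origin is the TCP and whose axes are the flange's). Camera axes: x right, y down, z forward; pixel columns grow to the right and rows downward; lengths in m; the calibration is good to about 2 mm. A picture is of the moment at which its call begins: read the wrist's pose just before it.
- bot.hand_in(): hands the job in, once; it reports no verdict.
The state is a dict: "time": time; "joint_pos": joint angles; "qd": joint speeds; "effort": joint torques, N m; "tool_pos": TCP position; "orientation": TCP orientation; "contact_force": force on the tool from outside, world axes, zero at the start; "torque": the same for the moment, N m; "finger_gap": finger opening in m.
Only numpy, scipy, OpenCV 4.12 (cv2) and the standard library are available. Lean on these libraries where they do the work, as an engineer would, in place of code of your own. Each camera call takes 0.05 s, during which the arm holds its last target.

## Working session

There is one attempt and no reset: what is moved stays moved. The work goes in short steps, Python scripts to look and compute and a tool call to move; the robot and the scene stay as the last step left them, time stands still between calls to the robot, and variables do not carry over. Pictures are saved under pics/ and viewed, and the job is handed in when it is done.

Besides the shell and the picture viewer there is one more tool, called after "Emit:" in YAML: its name, and indented under it one key for each argument. send_rows: Moves the arm, as the interface text tells. Its arguments: {"type":"object","properties":{"commands":{"type":"array","items":{"type":"number"}},"grip_force":{"type":"number"}},"required":["commands"]}

```bash
mkdir -p pics; ls; python3 - <<'E'
from workcell import bot
import cv2,numpy as np
s=bot.read_state();print({k:np.round(v,3).tolist() for k,v in s.items()})
for n in("side","top"):
    c=bot.read_camera(n);cv2.imwrite(f"pics/{n}0.png",c["pixels"][:,:,::-1]);np.savez(f"{n}0.npz",**c)
    print(n,c["camera_matrix"].tolist(),np.round(-c["R"].T@c["t"],3))
E
```

```text
pics
{'time': 0.0, 'joint_pos': [0.926, 0.182, 1.608, 0.0, 1.354, -0.206], 'qd': [-0.001, 0.0, -0.0, 0.001, -0.0, -0.001], 'effort': [-0.0, -44.489, -35.133, -0.0, 0.009, -0.0], 'tool_pos': [0.244, 0.52, 0.23], 'orientation': [[-0.905, 0.425, -0.001], [0.425, 0.905, -0.001], [0.0, -0.002, -1.0]], 'contact_force': [0.24, 0.378, -0.804], 'torque': [-0.025, -0.002, 0.053], 'finger_gap': 0.086}
side [[409.38653000706853, 0.0, 250.36739240679617], [0.0, 409.38653000706853, 188.08657805927038], [0.0, 0.0, 1.0]] [-0.147 -0.794  0.927]
top [[387.14107759477855, 0.0, 254.51598689396317], [0.0, 387.14107759477855, 188.71101740626295], [0.0, 0.0, 1.0]] [ 0.264 -0.145  1.186]
```

View pics/top0.png

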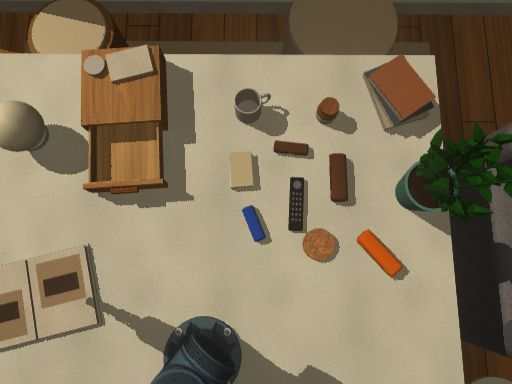

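View pics/side0.png

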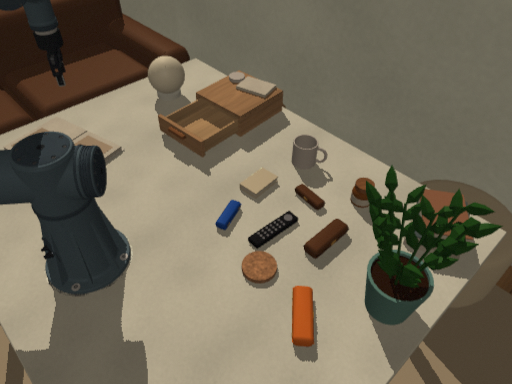

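The candidates in the top view are:
- large brown case at (338,177)
- small brown case at (291,148), a look-alike
- blue case at (254,223)
- orange case at (379,253)
- black remote at (296,203)

By the description it's the large brown one at (338,177). The drawer is open at (126,160). I'll measure both and take a close crop of the case.

```bash
cat > h.py <<'E'
import numpy as np,cv2
def ray(c,uv,z):
    K,R,t=c["camera_matrix"],c["R"],c["t"]
    o=-R.T@t; d=R.T@np.linalg.inv(K)@np.array([uv[0],uv[1],1.]); return o+d*(z-o[2])/d[2]
def pts(c):
    z=c["z_map"];K=c["camera_matrix"];v,u=np.mgrid[:384,:512]
    P=np.stack([(u-K[0,2])/K[0,0]*z,(v-K[1,2])/K[1,1]*z,z],-1)
    return (P-c["t"])@c["R"]
def proj(c,X):
    p=c["camera_matrix"]@(c["R"]@np.array(X)+c["t"]);return p[:2]/p[2]
E
python3 - <<'E'
from h import *
for n in("top","side"):
    c=dict(np.load(n+"0.npz"));P=pts(c);im=c["pixels"]
    r,g,b=[im[...,i].astype(int) for i in range(3)]
    # tall-ish brown points in region
    hsv=cv2.cvtColor(im,cv2.COLOR_RGB2HSV)
    m=((P[...,2]>.012)&(P[...,2]<.06)&(hsv[...,2]<110)&(hsv[...,1]>80)&((hsv[...,0]<25))).astype(np.uint8)
    k,l,st,ce=cv2.connectedComponentsWithStats(m)
    for i in range(1,k):
        if st[i,4]>120:
            q=P[l==i];top=q[q[:,2]>np.percentile(q[:,2],60)-.006]
            (x,y),(w,h),a=cv2.minAreaRect((q[:,:2]*1000).astype(np.float32))
            print(n,ce[i].round(),st[i,4],"zmax",np.percentile(q[:,2],95).round(4),"rect",round(x),round(y),round(w),round(h),round(a,1), "mean",q.mean(0).round(3))
c=dict(np.load("top0.npz"));P=pts(c)
print("table",np.median(P[300:350,300:400,2]))
for uv in[(124,186),(90,184),(160,182),(126,160),(110,140),(120,118),(120,80),(85,126),(163,120),(124,190)]: print(uv,P[uv[1],uv[0]].round(3))
for col in(110,126,145): print(col,[(r,*(P[r,col,[0,2]]*1000).round().astype(int)) for r in range(112,198,2)])
for row in (90,100,160): print(row,[(q,*(P[row,q,[1,2]]*1000).round().astype(int)) for q in list(range(78,98,1))+list(range(152,172,1))])
im=c["pixels"][:,:,::-1]
a=cv2.resize(im[130:220,220:360],None,fx=5,fy=5,interpolation=cv2.INTER_CUBIC);cv2.imwrite("pics/crop.png",a)
a=cv2.resize(im[40:200,70:175],None,fx=3.7,fy=3.7,interpolation=cv2.INTER_CUBIC);cv2.imwrite("pics/crop2.png",a)
E
```

```text
top [163. 117.] 420 zmax 0.0573 rect 721 140 411 17 3.7 mean [0.714 0.138 0.038]
top [115. 144.] 1909 zmax 0.0472 rect 603 251 187 190 4.7 mean [0.628 0.285 0.025]
top [291. 148.] 375 zmax 0.0303 rect 617 -263 107 34 83.6 mean [ 0.615 -0.262  0.026]
top [338. 178.] 796 zmax 0.0402 rect 521 -407 52 145 89.0 mean [ 0.519 -0.404  0.035]
top [ 60. 284.] 615 zmax 0.0238 rect 201 417 51 104 13.4 mean [0.201 0.417 0.02 ]
top [  9. 311.] 347 zmax 0.0236 rect 124 560 51 58 13.8 mean [0.124 0.559 0.02 ]
side [73.  5.] 432 zmax 0.0572 rect 835 1692 66 338 89.5 mean [0.791 1.689 0.034]
side [13. 20.] 334 zmax 0.0583 rect 446 1699 159 74 0.4 mean [0.447 1.691 0.038]
side [225. 130.] 1151 zmax 0.0585 rect 659 155 206 494 66.1 mean [0.64  0.161 0.037]
side [203. 115.] 985 zmax 0.0546 rect 619 267 203 166 3.6 mean [0.646 0.302 0.029]
side [309. 196.] 323 zmax 0.028 rect 617 -263 107 36 83.4 mean [ 0.613 -0.267  0.023]
side [359. 195.] 122 zmax 0.0574 rect 711 -377 56 21 85.1 mean [ 0.709 -0.381  0.046]
side [326. 238.] 823 zmax 0.0375 rect 520 -408 146 52 0.3 mean [ 0.513 -0.413  0.032]
table 0.0013
[... 8531 characters left out ...]
t64(168), np.int64(26)), (153, np.int64(165), np.int64(27)), (154, np.int64(163), np.int64(22)), (155, np.int64(159), np.int64(23)), (156, np.int64(157), np.int64(21)), (157, np.int64(141), np.int64(69)), (158, np.int64(139), np.int64(68)), (159, np.int64(136), np.int64(66)), (160, np.int64(137), np.int64(53)), (161, np.int64(136), np.int64(42)), (162, np.int64(136), np.int64(28)), (163, np.int64(139), np.int64(3)), (164, np.int64(137), np.int64(1)), (165, np.int64(134), np.int64(1)), (166, np.int64(130), np.int64(2)), (167, np.int64(127), np.int64(2)), (168, np.int64(123), np.int64(6)), (169, np.int64(121), np.int64(2)), (170, np.int64(119), np.int64(-3)), (171, np.int64(114), np.int64(2))]
```

View pics/crop.png

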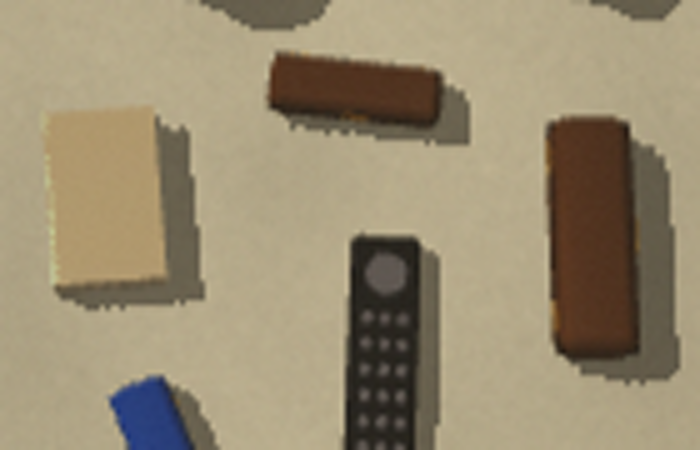

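View pics/crop2.png

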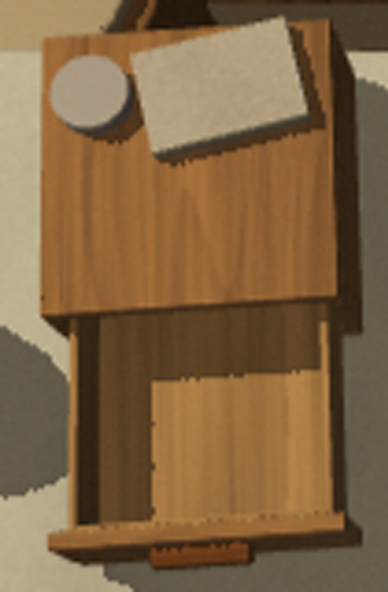

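The crop confirms it: the right-hand large brown object (top view 338,177) measures about 146 x 52 x 37 mm. The small brown one is about 107 x 35 mm. I'll now refine the case yaw and the drawer frame.

```bash
python3 - <<'E'
from h import *
for n in("top","side"):
    c=dict(np.load(n+"0.npz"));P=pts(c);im=c["pixels"];hsv=cv2.cvtColor(im,cv2.COLOR_RGB2HSV)
    d=np.hypot(P[...,0]-.52,P[...,1]+.407)
    q=P[(d<.11)&(P[...,2]>.025)&(P[...,2]<.06)&(hsv[...,1]>80)]
    e=np.linalg.eigh(np.cov(q[:,:2].T));v=e[1][:,1];print(n,"case",q.mean(0),np.degrees(np.arctan(v[1]/v[0])),len(q))
    (x,y),wh,a=cv2.minAreaRect((q[:,:2]*1000).astype(np.float32));print(x,y,wh,a)
    # chest top
    z=P[...,2];m=(abs(z-.092)<.008)&(P[...,0]>.62)&(P[...,0]<1)&(P[...,1]>.08)&(P[...,1]<.45)
    q=P[m];r=cv2.minAreaRect((q[:,:2]*1000).astype(np.float32));print("chest",r,cv2.boxPoints(r).round().tolist())
    # panel top
    m=(abs(z-.081)<.006)&(P[...,0]>.46)&(P[...,0]<.53)&(P[...,1]>.08)&(P[...,1]<.4)
    q=P[m];p=np.polyfit(q[:,1],q[:,0],1);print("panel",np.degrees(np.arctan(-p[0])),q.mean(0),q[:,1].min(),q[:,1].max(),len(q), cv2.minAreaRect((q[:,:2]*1000).astype(np.float32)))
    m=(abs(z-.070)<.006)&(P[...,0]>.45)&(P[...,0]<.482)&(P[...,1]>.15)&(P[...,1]<.32)
    q=P[m];print("pull",cv2.minAreaRect((q[:,:2]*1000).astype(np.float32)),len(q))
    m=(abs(z-.022)<.006)&(P[...,0]>.5)&(P[...,0]<.72)&(P[...,1]>.14)&(P[...,1]<.35)
    q=P[m];print("floor",cv2.minAreaRect((q[:,:2]*1000).astype(np.float32)),len(q))
E
```

```text
top case [ 0.52116919 -0.40456954  0.03559307] 0.2133213307005413 769
523.6439819335938 -406.486572265625 (52.08567428588867, 148.00372314453125) 89.70751953125
chest ((794.349609375, 258.36273193359375), (248.29519653320312, 242.2077178955078), 4.3445000648498535) [[661.0, 370.0], [680.0, 128.0], [927.0, 147.0], [909.0, 389.0]]
panel 4.210325340209348 [0.48923419 0.23501727 0.08041841] 0.11865358477915919 0.34949883564342754 435 ((482.1193542480469, 233.656005859375), (31.843671798706055, 231.19654846191406), 4.149161338806152)
pull ((472.3211669921875, 256.2491455078125), (18.64871597290039, 124.85204315185547), 3.7829442024230957) 175
floor ((605.5630493164062, 240.19229125976562), (182.21157836914062, 209.18821716308594), 3.9597601890563965) 3375
side case [ 0.51674823 -0.41118955  0.03373591] -0.09414521921533361 715
522.3082275390625 -409.3375244140625 (148.89395141601562, 50.61790466308594) 1.3196743726730347
chest ((789.881103515625, 255.35264587402344), (249.94190979003906, 244.9314422607422), 3.781261444091797) [[657.0, 369.0], [673.0, 125.0], [923.0, 141.0], [907.0, 386.0]]
panel 4.185731846600777 [0.48808858 0.22925298 0.07905775] 0.11490979976253934 0.3518100959040462 195 ((488.4775695800781, 233.20565795898438), (18.2852783203125, 237.51528930664062), 4.14612340927124)
pull ((472.02398681640625, 254.517578125), (19.9285945892334, 127.35055541992188), 0.1945916712284088) 108
floor ((630.7001953125, 243.2922821044922), (180.04136657714844, 210.62059020996094), 2.693058967590332) 1119
```

```bash
cat > g.py <<'E'
# usage: g.py x y z psi_deg (tool y heading); prints units from current pose to straight-down target
import sys,numpy as np
from scipy.spatial.transform import Rotation as Ro
from workcell import bot
s=bot.read_state();R=np.array(s["orientation"]);p=np.array(s["tool_pos"])
x,y,z,a=map(float,sys.argv[1:5]);a=np.radians(a)
Y=np.array([np.cos(a),np.sin(a),0]);Z=np.array([0,0,-1.]);T=np.stack([np.cross(Y,Z),Y,Z],1)
print("t",round(s["time"],2),"p",p.round(4),"psi",np.degrees(np.arctan2(R[1,1],R[0,1])).round(2),"F",np.round(s["contact_force"],1),"gap",round(s["finger_gap"],4),"q",np.round(s["joint_pos"],2))
print("shift",(R.T@(np.array([x,y,z])-p)/.05).round(3),"rot",(np.degrees(Ro.from_matrix(R.T@T).as_rotvec())/6).round(3))
E
python3 g.py .5225 -.408 .2 90.3
```

```text
t 0.1 p [0.244  0.5201 0.2305] psi 64.86 F [ 0.4 -0.6 -0.5] gap 0.0849 q [ 0.93  0.18  1.61 -0.    1.35 -0.21]
shift [-12.929 -14.436   0.628] rot [-0.014 -0.006 -4.24 ]
```

Emit:
send_rows:
  commands: [-6.4,-7.2,0.3,0,0,-2.1,1,-6.4,-7.2,0.3,0,0,-2.1,1,-6.4,-7.2,0.3,0,0,-2.1,1,-6.4,-7.2,0.3,0,0,-2.1,1,-6.4,-7.2,0.3,0,0,-2.1,1,-6.4,-7.2,0.3,0,0,-2.1,1,-6.4,-7.2,0.3,0,0,-2.1,1,-6.4,-7.2,0.3,0,0,-2.1,1,-6.4,-7.2,0.3,0,0,-2.1,1,-6.4,-7.2,0.3,0,0,-2.1,1]
  grip_force: 40

```text
time: 1.35
tool_pos: [0.3806, 0.059, 0.216]
orientation: [[-0.976, 0.218, -0.001], [0.218, 0.976, 0.001], [0.001, 0.0, -1.0]]
contact_force: [-0.4, -0.3, 0.3]
finger_gap: 0.0855
```

```bash
python3 g.py .5225 -.408 .2 90.3
```

```text
t 1.35 p [0.3806 0.059  0.216 ] psi 77.41 F [-0.4 -0.3  0.3] gap 0.0855 q [-0.16 -0.26  2.07  0.    1.34 -1.51]
shift [-4.805 -8.497  0.313] rot [ 0.004 -0.008 -2.148]
```

Emit:
send_rows:
  commands: [-4.8,-8.5,0.3,0,0,-2.15,1,-4.8,-8.5,0.3,0,0,-2.15,1,-4.8,-8.5,0.3,0,0,-2.15,1,-4.8,-8.5,0.3,0,0,-2.15,1,-4.8,-8.5,0.3,0,0,-2.15,1,-4.8,-8.5,0.3,0,0,-2.15,1,-4.8,-8.5,0.3,0,0,-2.15,1,-4.8,-8.5,0.3,0,0,-2.15,1,-4.8,-8.5,0.3,0,0,-2.15,1,-4.8,-8.5,0.3,0,0,-2.15,1]

```text
time: 2.6
tool_pos: [0.5238, -0.4061, 0.2003]
orientation: [[-1.0, -0.008, -0.001], [-0.008, 1.0, 0.002], [0.001, 0.002, -1.0]]
contact_force: [0.2, 1.0, -0.5]
finger_gap: 0.0854
```

```bash
python3 - <<'E'
from h import *
from workcell import bot
s=bot.read_state();c=bot.read_camera("wrist");T=np.array(c["T_tool_cam"])
W=np.eye(4);W[:3,:3]=s["orientation"];W[:3,3]=s["tool_pos"];M=W@T
c["R"]=M[:3,:3].T;c["t"]=-M[:3,:3].T@M[:3,3]
P=pts(c);im=c["pixels"];hsv=cv2.cvtColor(im,cv2.COLOR_RGB2HSV)
cv2.imwrite("pics/w1.png",im[:,:,::-1])
d=np.hypot(P[...,0]-.52,P[...,1]+.407)
q=P[(d<.11)&(P[...,2]>.02)&(P[...,2]<.06)&(hsv[...,1]>80)&(c["z_map"]>0)]
print(len(q),np.percentile(q[:,2],[5,50,95]),cv2.minAreaRect((q[:,:2]*1000).astype(np.float32)))
E
python3 g.py .5225 -.408 .2 90.3
```

```text
4802 [0.02870486 0.03575772 0.03732721] ((524.150390625, -406.0288391113281), (145.79295349121094, 50.49933624267578), 0.27535244822502136)
t 2.65 p [ 0.5238 -0.4059  0.201 ] psi 90.5 F [ 0.9 -0.6  0.2] gap 0.0853 q [-0.84  0.4   1.4   0.    1.35 -2.42]
shift [ 0.026 -0.042  0.019] rot [ 0.011 -0.005  0.033]
```

View pics/w1.png

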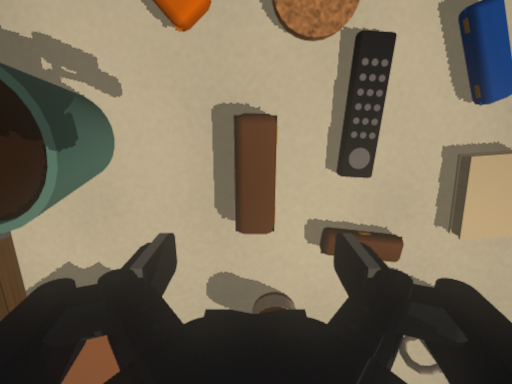

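The wrist view shows the case at pixel (256,175), midway between the fingers. It measures (0.524, -0.406) with yaw 0.3°, which agrees with the side and top cameras. I'll go straight down and grip.

Emit:
send_rows:
  commands: [0,0,1,0,0,0,1,0,0,2,0,0,0,1,0,0,3,0,0,0,1,0,0,3.5,0,0,0,1,0,0,3.9,0,0,0,1,0,0,3.9,0,0,0,1,0,0,3.9,0,0,0,1]

```text
time: 3.52
tool_pos: [0.524, -0.4087, 0.008]
orientation: [[-1.0, -0.007, 0.002], [-0.007, 1.0, -0.002], [-0.002, -0.002, -1.0]]
contact_force: [-0.3, 0.1, 0.3]
finger_gap: 0.0854
```

Emit:
send_rows:
  commands: [0,0,0,0,0,0,0.3,0,0,0,0,0,0,0.3,0,0,0,0,0,0,0.3,0,0,0,0,0,0,0.3,0,0,0,0,0,0,0.3,0,0,0,0,0,0,0.3,0,0,0,0,0,0,0.3,0,0,0,0,0,0,0.3]
  grip_force: 40

```text
time: 4.53
tool_pos: [0.5235, -0.4089, 0.0075]
orientation: [[-1.0, -0.006, 0.001], [-0.006, 1.0, -0.001], [-0.001, -0.001, -1.0]]
contact_force: [-1.5, 0.7, 5.5]
finger_gap: 0.0493
```

Gripped with a gap of 49 mm, which matches the case width. Lifting.

Emit:
send_rows:
  commands: [0,0,-0.3,0,0,0,0.3,0,0,-0.8,0,0,0,0.3,0,0,-1.6,0,0,0,0.3,0,0,-2.4,0,0,0,0.3,0,0,-3.2,0,0,0,0.3,0,0,-4,0,0,0,0.3,0,0,-4.4,0,0,0,0.3,0,0,-4.4,0,0,0,0.3]

```text
time: 5.52
tool_pos: [0.5235, -0.4088, 0.2279]
orientation: [[-1.0, -0.006, 0.002], [-0.006, 1.0, -0.002], [-0.002, -0.002, -1.0]]
contact_force: [0.2, -0.3, -2.5]
finger_gap: 0.0493
```

```bash
python3 g.py .581 .241 .23 4.1;  python3 - <<'E'
from workcell import bot;import cv2
c=bot.read_camera("wrist");cv2.imwrite("pics/w2.png",c["pixels"][:,:,::-1])
E
```

```text
t 5.53 p [ 0.5235 -0.4088  0.2279] psi 90.36 F [ 0.2 -0.3 -2.5] gap 0.0493 q [-0.84  0.38  1.37  0.    1.39 -2.42]
shift [-1.231 12.989 -0.068] rot [-3.0000e-03  3.2000e-02  1.4376e+01]
```

View pics/w2.png

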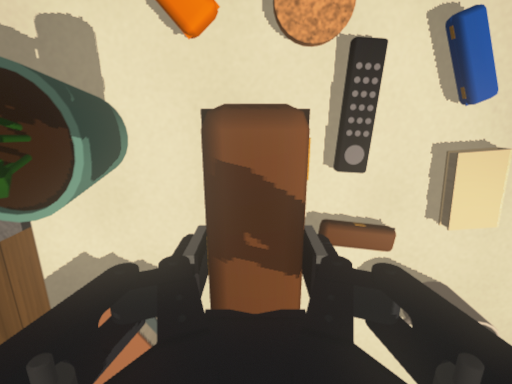

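The case is held (columns 205–305, row 210) and has lifted clear. Carrying it over to the drawer.

Emit:
send_rows:
  commands: [-0.1,1,0,0,0,1,0.3,-0.2,2,0,0,0,2,0.3,-0.3,3,0,0,0,3,0.3,-0.4,4,0,0,0,4,0.3,-0.5,5,0,0,0,5.5,0.3,-0.6,6,0,0,0,7,0.3,-0.7,7,0,0,0,8,0.3,-0.7,7,0,0,0,8,0.3]

```text
time: 6.58
tool_pos: [0.5545, -0.0543, 0.2237]
orientation: [[-0.677, 0.736, -0.004], [0.736, 0.677, 0.002], [0.004, -0.002, -1.0]]
contact_force: [-0.3, -0.8, -2.2]
finger_gap: 0.0493
```

```bash
python3 g.py .581 .241 .23 4.1
```

```text
t 6.58 p [ 0.5545 -0.0543  0.2237] psi 42.59 F [-0.3 -0.8 -2.2] gap 0.0493 q [-0.31  0.15  1.66  0.    1.34 -1.05]
shift [ 3.989  4.387 -0.115] rot [-0.029 -0.036  6.415]
```

Emit:
send_rows:
  commands: [0.6,0.6,0,0,0,1,0.3,1.2,1.3,0,0,0,2,0.3,1.8,2,0,0,0,3,0.3,2.4,2.7,0,0,0,4,0.3,3,3.4,0,0,0,5,0.3,3.6,4,0,0,0,6,0.3,4,4.4,0,0,0,6.4,0.3,4,4.4,0,0,0,6.4,0.3,4,4.4,0,0,0,6.4,0.3,4,4.4,0,0,0,6.4,0.3]

```text
time: 7.82
tool_pos: [0.5837, 0.2364, 0.2257]
orientation: [[-0.068, 0.998, -0.001], [0.998, 0.068, -0.001], [-0.001, -0.001, -1.0]]
contact_force: [-1.2, 0.6, -1.7]
finger_gap: 0.0493
```

```bash
python3 g.py .581 .241 .03 4.1;  python3 - <<'E'
from h import *
from workcell import bot
s=bot.read_state();c=bot.read_camera("wrist");cv2.imwrite("pics/w3.png",c["pixels"][:,:,::-1])
T=np.array(c["T_tool_cam"])
W=np.eye(4);W[:3,:3]=s["orientation"];W[:3,3]=s["tool_pos"];M=W@T
c["R"]=M[:3,:3].T;c["t"]=-M[:3,:3].T@M[:3,3]
P=pts(c)
m=(P[...,2]>.13)&(P[...,2]<.30)&(c["z_map"]>.0)&(P[...,1]<.36)
hsv=cv2.cvtColor(c["pixels"],cv2.COLOR_RGB2HSV);m&=(hsv[...,1]>90)&(P[...,2]<.28)
q=P[m];print("case",len(q),q.mean(0),q.min(0),q.max(0),cv2.minAreaRect((q[:,:2]*1000).astype(np.float32)))
m=(abs(P[...,2]-.081)<.006)&(P[...,0]>.46)&(P[...,0]<.53)&(P[...,1]>.08)&(P[...,1]<.4);q=P[m]
if len(q)>20: print("panel",cv2.minAreaRect((q[:,:2]*1000).astype(np.float32)),len(q))
c=bot.read_camera("top");cv2.imwrite("pics/t3.png",c["pixels"][:,:,::-1])
E
```

```text
t 7.83 p [0.5837 0.2364 0.2257] psi 3.89 F [-1.2  0.6 -1.7] gap 0.0493 q [ 0.2   0.31  1.47 -0.    1.37  0.13]
shift [ 0.097 -0.044  3.913] rot [-0.01   0.005 -0.034]
case 20662 [0.58252029 0.26418798 0.25308036] [0.54540453 0.20392766 0.23462088] [0.63947457 0.31087335 0.27971447] ((592.2518310546875, 257.6377868652344), (94.2584228515625, 106.44796752929688), 0.9376410841941833)
panel ((489.9623718261719, 247.51023864746094), (15.879928588867188, 209.12081909179688), 4.293471336364746) 2663
```

View pics/w3.png

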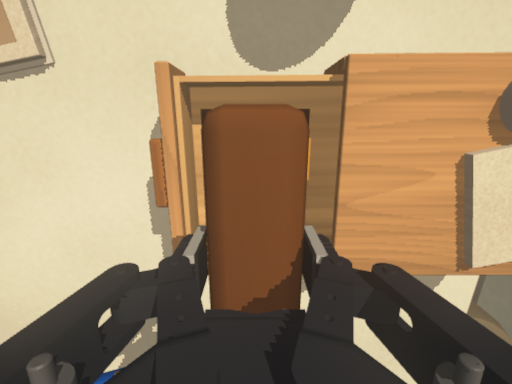

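View pics/t3.png

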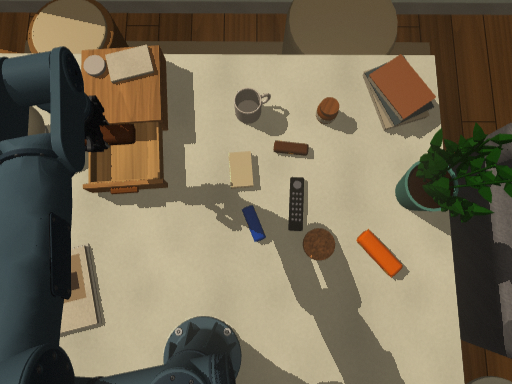

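The wrist view shows the case (columns 205–305) over the drawer opening, between the front panel (column ~175) and the chest edge (column ~340). The yaw matches, so I'll lower it, slowly at the end.

Emit:
send_rows:
  commands: [0.1,-0.05,0.7,0,0,0,0.3,0.1,-0.05,1.5,0,0,0,0.3,0.1,-0.05,2.3,0,0,0,0.3,0.1,-0.05,3,0,0,0,0.3,0.1,-0.05,3.5,0,0,0,0.3,0.1,-0.05,3.7,0,0,0,0.3,0.1,-0.05,3.8,0,0,0,0.3,0.1,-0.05,3.8,0,0,0,0.3]

```text
time: 8.93
tool_pos: [0.5814, 0.2428, 0.0371]
orientation: [[-0.069, 0.998, 0.001], [0.998, 0.069, 0.0], [0.0, 0.001, -1.0]]
contact_force: [-0.3, 0.1, -1.4]
finger_gap: 0.0492
```

```bash
python3 g.py .581 .241 .0295 4.1
```

```text
t 8.93 p [0.5814 0.2428 0.0371] psi 3.95 F [-0.3  0.1 -1.4] gap 0.0492 q [ 0.21  0.53  1.58 -0.    1.03  0.14]
shift [-0.034 -0.011  0.152] rot [ 0.012 -0.001 -0.025]
```

Emit:
send_rows:
  commands: [0,0,0.05,0,0,0,0.3,0,0,0.1,0,0,0,0.3,0,0,0.13,0,0,0,0.3,0,0,0.15,0,0,0,0.3,0,0,0.15,0,0,0,0.3]

```text
time: 9.55
tool_pos: [0.5813, 0.2429, 0.0295]
orientation: [[-0.069, 0.998, 0.001], [0.998, 0.069, 0.0], [0.0, 0.001, -1.0]]
contact_force: [-0.1, -0.3, 4.1]
finger_gap: 0.0494
```

Contact shows as a z force change from -1.4 to +4.1 N, so the case is on the floor. Releasing.

Emit:
send_rows:
  commands: [0,0,0,0,0,0,0.65,0,0,0,0,0,0,0.75,0,0,0,0,0,0,0.8,0,0,0,0,0,0,0.8,0,0,0,0,0,0,0.8,0,0,0,0,0,0,0.8]

```text
time: 10.3
tool_pos: [0.5808, 0.2428, 0.0288]
orientation: [[-0.069, 0.998, 0.0], [0.998, 0.069, -0.0], [-0.0, 0.0, -1.0]]
contact_force: [0.2, -0.5, -0.8]
finger_gap: 0.0686
```

Emit:
send_rows:
  commands: [0,0,-0.2,0,0,0,0.8,0,0,-0.6,0,0,0,0.8,0,0,-1.2,0,0,0,0.8,0,0,-2,0,0,0,0.8,0,0,-3,0,0,0,0.8,0,0,-3.8,0,0,0,0.8,0,0,-3.8,0,0,0,0.8]

```text
time: 11.18
tool_pos: [0.5835, 0.2434, 0.2256]
orientation: [[-0.069, 0.998, 0.01], [0.998, 0.069, 0.002], [0.001, 0.01, -1.0]]
contact_force: [0.2, -0.4, 0.1]
finger_gap: 0.0686
```

```bash
cat > look.py <<'E'
import sys
from h import *
from workcell import bot
n=sys.argv[1]
s=bot.read_state();c=bot.read_camera("wrist");cv2.imwrite(f"pics/w{n}.png",c["pixels"][:,:,::-1])
T=np.array(c["T_tool_cam"])
W=np.eye(4);W[:3,:3]=s["orientation"];W[:3,3]=s["tool_pos"];M=W@T
c["R"]=M[:3,:3].T;c["t"]=-M[:3,:3].T@M[:3,3]
P=pts(c);hsv=cv2.cvtColor(c["pixels"],cv2.COLOR_RGB2HSV)
m=(P[...,2]>.04)&(P[...,2]<.066)&(c["z_map"]>.0)&(abs(P[...,0]-.58)<.07)&(abs(P[...,1]-.24)<.1)&(hsv[...,2]<125)
q=P[m]
if len(q)>20:print("case",len(q),np.percentile(q[:,2],[10,50,90]),cv2.minAreaRect((q[:,:2]*1000).astype(np.float32)))
m=(abs(P[...,2]-.081)<.005)&(P[...,0]>.44)&(P[...,0]<.7)&(P[...,1]>.08)&(P[...,1]<.4);q=P[m]
if len(q)>20: print("panel",cv2.minAreaRect((q[:,:2]*1000).astype(np.float32)),len(q))
E
python3 look.py 4; python3 g.py .41 .2285 .23 4.1
```

```text
case 4811 [0.05311255 0.05766377 0.05894053] ((555.6737060546875, 241.99871826171875), (101.54985809326172, 196.0059051513672), 3.847372055053711)
panel ((576.6205444335938, 269.2364807128906), (192.95681762695312, 183.34422302246094), 5.250022888183594) 2563
t 11.22 p [0.5821 0.2431 0.2226] psi 3.97 F [-0.7 -0.4 -0.7] gap 0.0681 q [ 0.21  0.31  1.47 -0.    1.36  0.14]
shift [-0.054 -3.453 -0.168] rot [ 0.057 -0.008 -0.022]
```

View pics/w4.png

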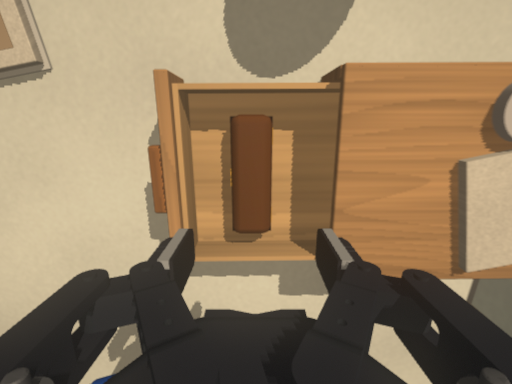

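The wrist view shows the case flat and square on the drawer floor at (251,172), with its top at 0.058 m (22 + 36 mm). It's clear of the walls and the chest. I'll shut the fingers and go round in front of the pull.

Emit:
send_rows:
  commands: [0,-0.8,-0.1,0,0,0,0,0,-1.6,-0.1,0,0,0,0,0,-2.5,-0.1,0,0,0,0,-0.05,-3.5,-0.1,0,0,0,0,-0.05,-3.5,-0.1,0,0,0,0,-0.05,-3.5,-0.1,0,0,0,0]

```text
time: 11.98
tool_pos: [0.4066, 0.2282, 0.2238]
orientation: [[-0.069, 0.998, 0.001], [0.998, 0.069, 0.0], [0.0, 0.001, -1.0]]
contact_force: [0.8, 0.4, 0.2]
finger_gap: 0.0004
```

```bash
python3 g.py .41 .2285 .046 4.1
```

```text
t 11.97 p [0.4066 0.2282 0.2238] psi 3.96 F [0.8 0.4 0.2] gap 0.0004 q [ 0.26 -0.06  1.88 -0.    1.32  0.19]
shift [0.    0.065 3.557] rot [ 0.005 -0.    -0.023]
```

Emit:
send_rows:
  commands: [0,0,0.8,0,0,0,0,0,0,1.7,0,0,0,0,0,0,2.6,0,0,0,0,0,0,3.3,0,0,0,0,0,0,3.55,0,0,0,0,0,0,3.55,0,0,0,0,0,0,3.55,0,0,0,0]

```text
time: 12.85
tool_pos: [0.4079, 0.2285, 0.0476]
orientation: [[-0.069, 0.998, 0.002], [0.998, 0.069, 0.001], [0.0, 0.002, -1.0]]
contact_force: [-0.0, 0.6, -0.5]
finger_gap: 0.0002
```

```bash
python3 g.py .445 .231 .046 4.1
```

```text
t 12.85 p [0.4079 0.2285 0.0476] psi 3.95 F [-0.   0.6 -0.5] gap 0.0002 q [ 0.26  0.21  2.   -0.    0.93  0.19]
shift [-0.002  0.744  0.034] rot [ 0.023 -0.004 -0.024]
```

Emit:
send_rows:
  commands: [0,0.2,0,0,0,0,0,0,0.4,0,0,0,0,0,0,0.55,0,0,0,0,0,0,0.65,0,0,0,0,0,0,0.75,0,0,0,0,0,0,0.85,0,0,0,0,0,0,0.95,0,0,0,0,0,0,1.1,0,0,0,0,0,0,1.25,0,0,0,0,0,0,1.4,0,0,0,0]

```text
invalid input at $.commands: expected a multiple of 7 numbers
```

```bash
python3 g.py .60 .242 .046 4.1; python3 look.py 5
```

```text
t 12.85 p [0.4079 0.2285 0.0476] psi 3.95 F [-0.   0.6 -0.5] gap 0.0002 q [ 0.26  0.21  2.   -0.    0.93  0.19]
shift [0.004 3.852 0.042] rot [ 0.023 -0.004 -0.024]
case 3773 [0.04164601 0.04818302 0.05540463] ((552.0371704101562, 240.77392578125), (24.044023513793945, 208.94198608398438), 17.01817512512207)
panel ((487.87017822265625, 276.4222717285156), (17.037845611572266, 135.6396026611328), 4.50062370300293) 12259
```

View pics/w5.png

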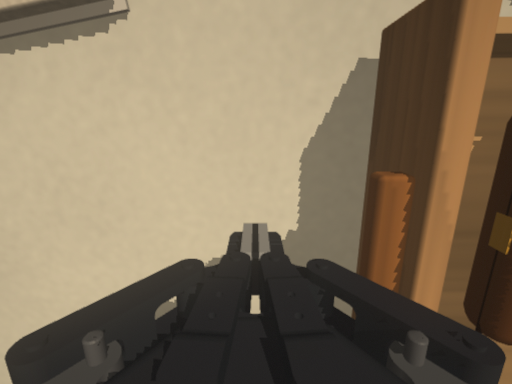

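The wrist view shows the bar pull ahead (column ~390, rows 172–300), with the fingertips at row ~240, near its middle. The gripper's links spread in the push direction, so I'll turn the hand a quarter turn to keep them away from the panel.

Emit:
send_rows:
  commands: [0,-0.3,0,0,0,1.5,0,0,-0.3,0,0,0,3,0,0,-0.3,0,0,0,4.5,0,0,-0.3,0,0,0,6,0,0,-0.3,0,0,0,7.5,0,0,-0.3,0,0,0,9,0,0,-0.3,0,0,0,10.5,0,0,-0.3,0,0,0,12,0,0,-0.3,0,0,0,13.5,0,0,-0.3,0,0,0,15,0]

```text
time: 14.15
tool_pos: [0.3926, 0.2275, 0.0478]
orientation: [[0.998, 0.064, 0.003], [0.064, -0.998, 0.001], [0.003, -0.001, -1.0]]
contact_force: [-0.5, -0.1, -0.7]
finger_gap: -0.0002
```

```bash
python3 g.py .449 .231 .046 -85.9
```

```text
t 14.15 p [0.3926 0.2275 0.0478] psi -86.33 F [-0.5 -0.1 -0.7] gap -0.0002 q [0.26 0.18 2.04 0.   0.92 1.77]
shift [1.13  0.003 0.039] rot [-0.006 -0.029 -0.072]
```

Emit:
send_rows:
  commands: [0.3,0,0,0,0,0,0,0.6,0,0,0,0,0,0,0.85,0,0,0,0,0,0,1,0,0,0,0,0,0,1.1,0,0,0,0,0,0,1.2,0,0,0,0,0,0,1.3,0,0,0,0,0,0,1.4,0,0,0,0,0,0,1.5,0,0,0,0,0,0,1.6,0,0,0,0,0,0]

```text
time: 15.4
tool_pos: [0.4713, 0.2328, 0.0462]
orientation: [[0.998, 0.069, -0.0], [0.069, -0.998, 0.0], [-0.0, -0.0, -1.0]]
contact_force: [-1.3, 1.5, 0.0]
finger_gap: -0.0
```

```bash
python3 g.py .60 .242 .046 -85.9; python3 look.py 6; python3 - <<'E'
from workcell import bot;import cv2
c=bot.read_camera("side");cv2.imwrite("pics/s6.png",cv2.resize(c["pixels"][40:190,120:320,::-1],None,fx=4,fy=4))
E
```

```text
t 15.4 p [0.4713 0.2328 0.0462] psi -86.03 F [-1.3  1.5  0. ] gap -0.0 q [0.23 0.32 1.86 0.   0.96 1.73]
shift [ 2.581e+00 -6.000e-03  2.000e-03] rot [-0.     0.004 -0.022]
case 17841 [0.04674493 0.05611753 0.05885232] ((572.4749755859375, 262.578369140625), (61.45545196533203, 185.37342834472656), 22.680986404418945)
panel ((488.2989196777344, 233.15985107421875), (55.60865020751953, 223.63409423828125), 4.392141819000244) 18212
```

View pics/s6.png

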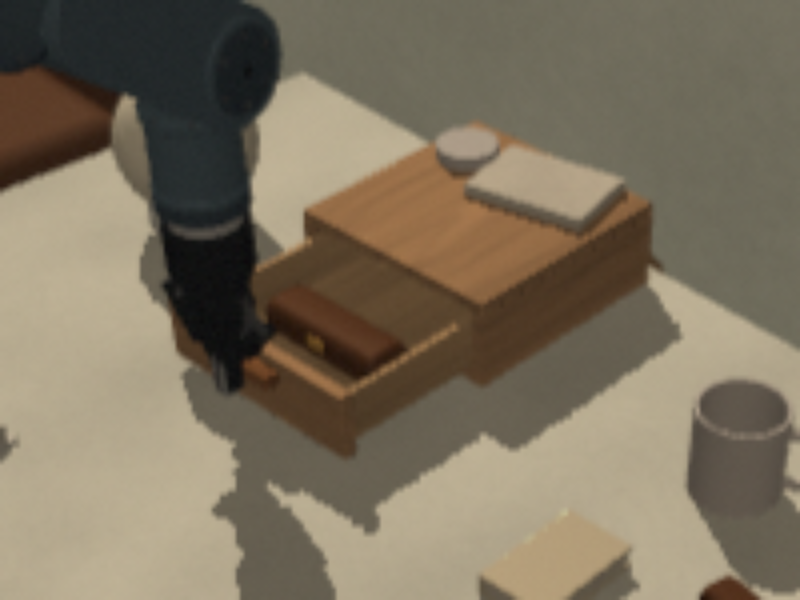

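View pics/w6.png

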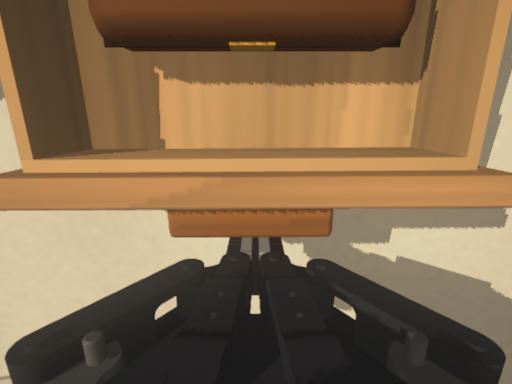

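The side and wrist views show the fingers just at the middle of the pull (wrist 252,235), with the case flat behind it. I'll keep pushing.

Emit:
send_rows:
  commands: [0.12,0,0,0,0,0,0,0.27,0,0,0,0,0,0,0.44,0,0,0,0,0,0,0.62,0,0,0,0,0,0,0.8,0,0,0,0,0,0,1,0,0,0,0,0,0,1.2,0,0,0,0,0,0,1.4,0,0,0,0,0,0,1.6,0,0,0,0,0,0,1.8,0,0,0,0,0,0]

```text
time: 16.75
tool_pos: [0.5617, 0.2389, 0.0463]
orientation: [[0.998, 0.069, 0.0], [0.069, -0.998, -0.0], [0.0, 0.0, -1.0]]
contact_force: [-2.1, 1.0, -0.6]
finger_gap: 0.0001
```

Emit:
send_rows:
  commands: [0.15,0,0,0,0,0,0,0.3,0,0,0,0,0,0,0.45,0,0,0,0,0,0,0.6,0,0,0,0,0,0,0.7,0,0,0,0,0,0,0.8,0,0,0,0,0,0,0.9,0,0,0,0,0,0,0.95,0,0,0,0,0,0,1,0,0,0,0,0,0]

```text
time: 17.88
tool_pos: [0.611, 0.2423, 0.0463]
orientation: [[0.998, 0.069, -0.0], [0.069, -0.998, -0.0], [-0.0, 0.0, -1.0]]
contact_force: [-1.0, 0.8, 0.5]
finger_gap: -0.0003
```

```bash
python3 g.py .623 .2435 .046 -85.9; python3 look.py 7; python3 - <<'E'
from workcell import bot;import cv2
c=bot.read_camera("side");cv2.imwrite("pics/s7.png",cv2.resize(c["pixels"][40:190,120:320,::-1],None,fx=4,fy=4))
E
```

```text
t 17.88 p [0.611  0.2423 0.0463] psi -86.04 F [-1.   0.8  0.5] gap -0.0003 q [ 0.2   0.56  1.5  -0.    1.08  1.7 ]
shift [ 0.241 -0.008  0.005] rot [ 0.001  0.001 -0.024]
case 130 [0.06062122 0.06321373 0.06555486] ((618.3118896484375, 242.56629943847656), (1.4824670553207397, 26.793283462524414), 4.391724586486816)
panel ((628.0543212890625, 242.94692993164062), (55.46480178833008, 223.28472900390625), 4.4326171875) 18202
```

View pics/s7.png

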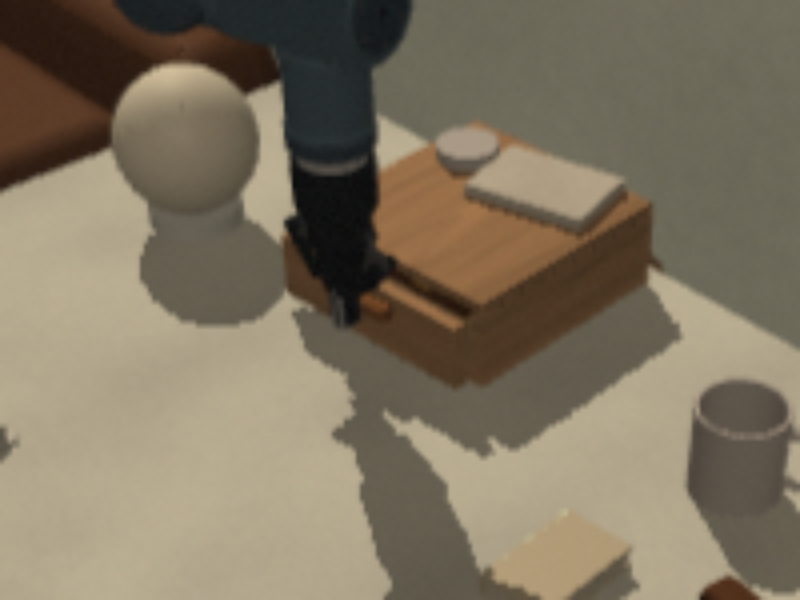

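View pics/w7.png

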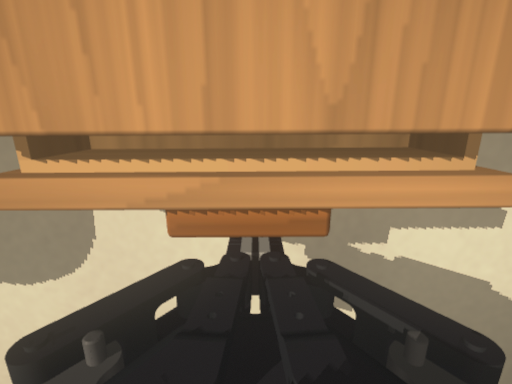

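The side view shows a small gap left between panel and chest, about 12–15 mm. I'll finish slowly, watching the force.

Emit:
send_rows:
  commands: [0.04,0,0,0,0,0,0,0.08,0,0,0,0,0,0,0.12,0,0,0,0,0,0,0.16,0,0,0,0,0,0,0.2,0,0,0,0,0,0]

```text
time: 18.6
tool_pos: [0.621, 0.2431, 0.0462]
orientation: [[0.998, 0.069, -0.0], [0.069, -0.998, 0.0], [-0.0, -0.0, -1.0]]
contact_force: [-0.6, -1.7, 0.4]
finger_gap: -0.0003
```

Emit:
send_rows:
  commands: [0.02,0,0,0,0,0,0,0.04,0,0,0,0,0,0,0.06,0,0,0,0,0,0]

```text
time: 18.98
tool_pos: [0.6238, 0.2433, 0.0462]
orientation: [[0.998, 0.069, -0.0], [0.069, -0.998, -0.0], [-0.0, -0.0, -1.0]]
contact_force: [-1.2, -0.2, -0.4]
finger_gap: -0.0
```

Emit:
send_rows:
  commands: [0.02,0,0,0,0,0,0,0.04,0,0,0,0,0,0,0.06,0,0,0,0,0,0]

```text
time: 19.35
tool_pos: [0.6269, 0.2435, 0.0463]
orientation: [[0.998, 0.069, -0.0], [0.069, -0.998, 0.0], [-0.0, -0.0, -1.0]]
contact_force: [-0.9, 0.8, 0.6]
finger_gap: 0.0
```

```bash
python3 look.py 8
```

```text
case 127 [0.0603302  0.06291959 0.06557324] ((634.1824951171875, 243.76434326171875), (1.5576164722442627, 26.735715866088867), 4.640623569488525)
panel ((643.4237670898438, 244.15748596191406), (54.901493072509766, 222.81979370117188), 4.313228607177734) 16561
```

View pics/w8.png

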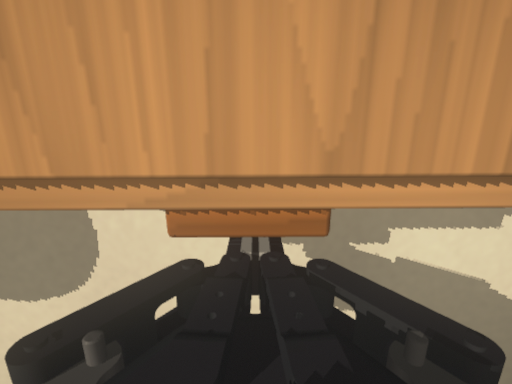

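Emit:
send_rows:
  commands: [0.02,0,0,0,0,0,0,0.04,0,0,0,0,0,0,0.06,0,0,0,0,0,0]

```text
time: 19.77
tool_pos: [0.6286, 0.2436, 0.0462]
orientation: [[0.998, 0.069, -0.003], [0.069, -0.998, -0.001], [-0.003, 0.0, -1.0]]
contact_force: [-10.3, -1.8, 6.4]
finger_gap: 0.0
```

Emit:
send_rows:
  commands: [0.02,0,0,0,0,0,0,0.04,0,0,0,0,0,0]

```text
time: 20.02
tool_pos: [0.6285, 0.2436, 0.0462]
orientation: [[0.998, 0.07, -0.008], [0.07, -0.998, -0.001], [-0.008, 0.001, -1.0]]
contact_force: [-17.1, -2.7, 12.5]
finger_gap: 0.0004
```

The pull stopped at x = 0.6285 while the force rose to 17 N, so the drawer is against its hard stop. Backing off.

Emit:
send_rows:
  commands: [-0.1,0,0,0,0,0,0,-0.4,0,0,0,0,0,0,-0.9,0,0,0,0,0,0,-1.6,0,0,0,0,0,0,-2.2,0,-0.6,0,0,0,0,-2.6,0,-1.6,0,0,0,0,-2.6,0,-2.6,0,0,0,0,-2.6,0,-3.4,0,0,0,0,-2.6,0,-3.4,0,0,0,0,-2.6,0,-3.4,0,0,0,0]

```text
time: 21.28
tool_pos: [0.5022, 0.2347, 0.216]
orientation: [[0.998, 0.069, 0.0], [0.069, -0.998, -0.0], [0.0, 0.0, -1.0]]
contact_force: [-0.6, -0.4, -0.9]
finger_gap: 0.0001
```

```bash
python3 g.py .49 .233 .22 -85.9; python3 look.py 9; python3 - <<'E'
from h import *
from workcell import bot
c=bot.read_camera("side");cv2.imwrite("pics/s9.png",cv2.resize(c["pixels"][40:190,120:320,::-1],None,fx=4,fy=4))
c=bot.read_camera("top");cv2.imwrite("pics/t9.png",c["pixels"][:,:,::-1])
E
```

```text
t 21.27 p [0.5022 0.2347 0.216 ] psi -86.05 F [-0.6 -0.4 -0.9] gap 0.0001 q [ 0.22  0.15  1.68 -0.    1.32  1.73]
shift [-0.245  0.017 -0.081] rot [ 0.001 -0.004 -0.025]
case 92 [0.06200235 0.06349671 0.0652515 ] ((639.4971923828125, 248.54766845703125), (1.0664970874786377, 77.05957794189453), 4.00319766998291)
panel ((665.5238037109375, 250.111083984375), (17.802143096923828, 238.6562957763672), 4.4051103591918945) 5273
```

View pics/s9.png

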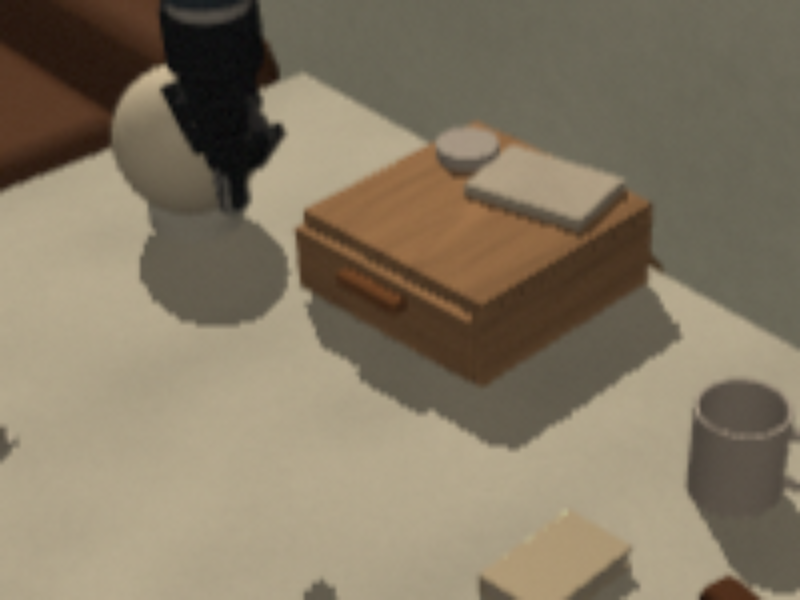

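View pics/w9.png

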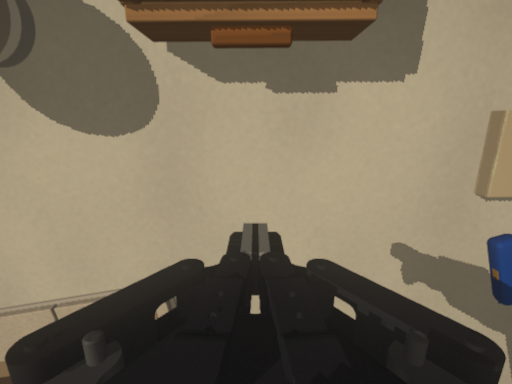

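View pics/t9.png

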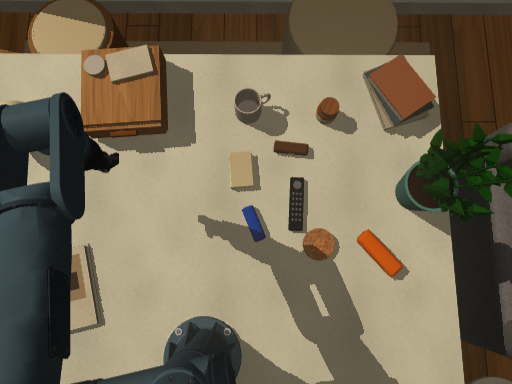

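The side and wrist views show the panel flush along its whole width against the chest. In the top view the drawer is shut (126,130), nothing else has moved, and the arm is clear. Handing in.

```bash
python3 -c "
from workcell import bot
print(bot.hand_in())"
```

```text
the job is handed in; nothing more can be done
None
```

The glasses case is lying flat on the drawer floor, the drawer is pushed shut, and I handed the job in at about 21.4 s on the robot's clock. I chose the larger dark brown case and gripped it across its width, with a measured gap of 49 mm. I set it down until the force showed contact, then let go. After that I pushed the pull at its middle with the fingers shut.

**Case placement:** after release the wrist camera showed the case flat and square, clear of the walls and the chest. Its top was about 58 mm above the table, as expected for a 36 mm case on a 22 mm floor. Once the drawer was shut the case was out of sight, so I did not see it again.

**Drawer shut:** the pull stopped moving while the push force rose to about 17 N. The pictures then show the panel flush with the chest along its full width. The arm is clear of everything, and the other objects appear not to have moved.

**Checks that failed or disagreed:**
- The stop came about 5 mm farther in than I had estimated, within the error of my estimate.
- One move call was refused for a wrong number count and did nothing.
- My automatic colour fit of the case in the drawer also picked up drawer wood. I relied on its height reading and the picture instead.

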